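# Assemble the sample carousel on its drive spindle

### The job

Assemble the sample carousel on the spindle of the drive unit: first the pan, turned about the spindle as far as it takes to drop over the drive cross beneath it and lie fully home on the deck; then the cover, seated level on the pan's rim; last the clamp weight, set over the spindle so that it stands flat on the cover's collar. Let go of everything and leave the jar, the beaker and the tube rack where they stand.

Things in the scene. Friction and masses are not known exactly. Their poses are not given: they have to be found in the camera images.
- drive: Drive unit, fixed: a cream box 150 (its x) x 170 (its y) x 30 mm high with a vertical steel spindle, 16 mm in diameter, rising 88 mm above the middle of its top; the top 10 mm of the spindle taper to 6 mm. Origin at the centre of the underside, z up. Its place and yaw vary.
- deck (a point): Centre of the drive unit's flat top (30 mm above the table), on the spindle's axis. Round the spindle's foot a fixed cross stands on the deck: four steel arms at right angles, 10 mm wide, 9 mm high, reaching 29 mm from the axis. It can be at any angle: neither this frame nor the drive's yaw tells it.
- pan: Carousel pan, loose, aluminium, about 0.45 kg, 130 mm across. Origin: centre of its underside, z up. Heights over the origin (mm): square foot, 60 wide, 0 to 14, cut by two crossing slots 14 wide along the pan's x and y axes; floor 14 to 20; rim wall (radii 61 to 65) up to 42; round hub, 32 across, up to 62, gripped from above; through bore 20 across.
- pan_floor (a point): Centre of the pan's floor, 20 mm above its origin, same axes. Four radial ribs, 4 mm thick, 16 mm high, run along x and y (above the slots) from hub to rim; a fingertip in a compartment can push a rib. Out of line with the cross, the pan rides on it, 9 mm high, and turns with a push of 1 to 4 N; within a quarter turn it drops onto the deck and then hardly turns.
- cover: Cover, loose, white plastic, about 0.2 kg, a disc 140 mm across. Origin: centre of its lower edge, z up. Lip 0 to 8 mm (inner radius 67, goes outside the pan's rim); plate 8 to 12; upright collar in the middle, 48 mm outside, bore 40, up to 32: grip this. The pan's hub goes up inside the collar. Seated, its origin is 34 mm above the pan's.
- clamp: Clamp weight, loose, steel, about 0.45 kg. Origin at the centre of its underside, z up. Flange 64 mm in diameter from 0 to 12 mm, neck 40 mm in diameter from 12 to 45 (grip this), bore 20 mm in diameter right through. Seated on the cover's collar its origin lies 32 mm above the cover's origin.
- jar: Bystander: closed amber jar, 60 mm in diameter, 75 mm high. Origin at the centre of its underside.
- beaker: Bystander: white beaker, 68 mm in diameter, 85 mm high. Origin at the centre of its underside.
- rack: Bystander: grey tube rack 70 (its x) x 120 (its y) x 45 mm with tubes up to 62 mm. Origin at the centre of its underside.
There are look-alikes about, which are no part of the job. Leave any brown or turquoise look-alike of the clamp alone.

How it is judged (in metres and radians):
On the way, in this order (a step that is already met when the one before it is completed fails the run):
1. the pan has dropped over the drive cross: flat on the deck, level, around the spindle (z of pan in the frame of deck between -0.002 and 0.003 m and horizontal distance between pan and deck below 0.005 m and angle between pan's own z axis and vertical below 0.05 rad), for 0.2 s.
2. with the pan still home, the cover is seated level on the pan's rim (all of step 1 and z of cover in the frame of pan between 0.031 and 0.037 m and horizontal distance between cover and pan below 0.005 m and angle between cover's own z axis and vertical below 0.05 rad), for 0.2 s.
3. the clamp weight stands flat on the cover's collar, over the spindle (all of step 2 and z of clamp in the frame of cover between 0.029 and 0.035 m and horizontal distance between clamp and cover below 0.006 m and angle between clamp's own z axis and vertical below 0.05 rad), for 0.2 s.
At the end, for the whole second after the job is handed in: Pan level on the deck (underside at most 3 mm above it, 5 mm off axis), cover level on its rim (34 mm above the pan's origin, +-3; 5 mm off centre), clamp weight on the collar (32 mm above the cover's origin, +-3; 6 mm off centre); each tilted under 0.05 rad, at rest (all of step 3 and linear speed of each of pan, cover, clamp below 0.02 m/s); the robot touches nothing.
It fails at once if the jar is moved by more than 30 mm or tipped (distance of jar from where it was at the start of the episode above 0.03 m or angle between jar's own z axis and vertical above 0.3 rad).
It fails at once if the beaker is moved by more than 30 mm or tipped (distance of beaker from where it was at the start of the episode above 0.03 m or angle between beaker's own z axis and vertical above 0.3 rad).
It fails at once if the tube rack is moved by more than 30 mm or tipped (distance of rack from where it was at the start of the episode above 0.03 m or angle between rack's own z axis and vertical above 0.3 rad).
It also fails if it takes over 72 s, if anything falls off the work surface, if the arm or the gripper's body presses on something with over 40 N, if the wrist force passes 120 N, or if a joint passes its speed limit or range.

### The arm

A 6-joint arm with a two-finger parallel gripper is mounted at the origin on the work surface. World frame = base frame: x ahead of the robot, y to its left, z up, the work surface at z = 0. Lengths are in m, angles in degrees, forces in N, time in s.
With the tool pointing down it reaches from about 0.35 to 0.925 m from the base axis. Payload 6.4 kg.
Tool frame: the origin (TCP) lies between the finger pads; the fingertips stand 11 mm ahead of it and the grasp point (between the pads) lies 8 mm behind it; z points along the fingers, y is the line along which they close (so a half turn about z gives the same grasp; the last joint's range is limited). The gripper opens to 85 mm and grips with 20 to 120 N. Pads are 22 mm wide; open, the fingers measure 114 mm over their backs; the gripper's body (76 mm by 85 mm) begins 54 mm behind the grasp point. The pads swing forward as they close: fully open they stand 13 mm farther back than shut.
Start: joints at [-82.913, 14.043, 89.255, -0, 76.702, -9.975], TCP at [0.191, -0.621, 0.242] pointing down, gripper open.
Joint ranges: [-179.41, 179.41], [-58.25, 129.5], [7.25, 145.43], [-54.29, 234.29], [11.92, 165.04], [-157.13, 157.13]. Speed limits (degrees/s): [147.25, 147.25, 180, 180, 180, 180].

### API

Orientations are given as [roll, pitch, yaw] about the fixed x, y, z axes, in that order (R = Rz(yaw) Ry(pitch) Rx(roll)).
In Python, from rig import * gives the robot as it stands.
- The arm moves only by the shell command python3 -m inch 'ROWS' [OPENING]. ROWS is JSON, a list of rows, each a list of 4 numbers: the shift along the tool's x, y, z in m, then the turn about the tool's z in rad. In form: [[dx, dy, dz, turn], ...]. A call has 1 to 10 rows; each row is the pose to reach, as a shift and turn from the pose commanded when the call began, along the tool's axes at that moment; what a row does not reach only later rows make up. A row lasts 1/8 s, in which the tool goes at most 62.5 mm and 10.7 degrees, less where a joint would pass 70% of its speed; a pose out of reach is approached as far as the arm can. A call with a gripper value outside its range is refused whole. OPENING is the closure in counts, from 0 (fully open) to 255 (shut), set as the call begins (- or left out, the last holds). The fingers move at their own pace and stop on an object; the grip force is fixed at half the most. Time passes only in rows, so rows that repeat a pose let the fingers close. It gives the time, the measured TCP pose, the force, the opening and the grip force at its end, in the units of the state.
- get_obs(): the state, without advancing time (a new reading comes with each control period).
- get_image(name): name is "scene" or "top" or "wrist"; returns a dict with "img" (420x560x3 uint8, red, green, blue), "fov_y" (degrees; the focal length in pixels is half the picture's height over the tangent of half this angle, whatever the lens; pixels are square), "cx", "cy" (the principal point, pixels), "view" (4x4, takes a point from world to camera coordinates); the wrist camera has in their place "mount" (4x4, takes a point from camera to tool coordinates, whose origin is the TCP and whose axes are the flange's). Camera axes: x right, y up, looking along -z (the intrinsics and any distortion apply to the point x, -y, -z); pixel columns grow to the right and rows downward; lengths in m; the calibration is good to about 2 mm. The wrist camera is an equidistant fisheye: a pixel r from the principal point sees the ray r / f radians off the axis. A picture is of the moment at which its call begins: read the wrist's pose just before it. There is no depth.
- sign_off(): hands the job in; it is judged then, once.
The state is a dict: "t": time; "joint_positions": joint angles; "joint_vel": joint speeds; "joint_torque": joint torques, N m; "ee_pos": TCP position; "eef_rot": TCP orientation; "force": force on the tool from outside, world axes, zero at the start; "wrist_torque": the same for the moment, N m; "width": finger opening in m; "finger_force": force on a finger pad.
Only numpy, scipy, OpenCV 4.12 (cv2) and the standard library are available. Lean on these libraries where they do the work, as an engineer would, in place of code of your own. Each camera call takes 0.05 s, during which the arm holds its last target. There are 200 camera calls.

## Working session

There is one attempt and no reset: what is moved stays moved. The work goes in short steps, Python scripts to look and compute and a shell command to move; the robot and the scene stay as the last step left them, time stands still between calls to the robot, and variables do not carry over. Pictures are saved under pics/ and viewed, at most 10 in all, crops included, and the job is handed in when it is done.

```bash
mkdir -p pics; cat > h.py <<'E'
from rig import *
import numpy as np, cv2
from scipy.spatial.transform import Rotation as R
def tool():
    o=get_obs(); T=np.eye(4); T[:3,3]=o["ee_pos"]; T[:3,:3]=R.from_euler('xyz',o["eef_rot"],degrees=True).as_matrix(); return T
def snap(name,fn=None):
    T=tool(); d=get_image(name); d["T"]=T; d["name"]=name
    if fn: cv2.imwrite("pics/"+fn,d["img"][:,:,::-1])
    return d
def cam(d):
    return d["T"]@d["mount"] if d["name"]=="wrist" else np.linalg.inv(d["view"])
def foc(d): return d["img"].shape[0]/2/np.tan(np.radians(d["fov_y"])/2)
def ray(d,u,v):
    f=foc(d); a=(u-d["cx"])/f; b=(v-d["cy"])/f
    if d["name"]=="wrist":
        r=np.hypot(a,b)+1e-12; q=np.array([np.sin(r)*a/r,-np.sin(r)*b/r,-np.cos(r)])
    else: q=np.array([a,-b,-1.])
    C=cam(d); return C[:3,3],C[:3,:3]@q
def at(d,u,v,z):
    o,q=ray(d,u,v); return (o+q*(z-o[2])/q[2])[:2]
def proj(d,p):
    q=np.linalg.inv(cam(d))@np.append(p,1); x,y,z=q[0],-q[1],-q[2]; f=foc(d)
    if d["name"]=="wrist":
        r=np.hypot(x,y)+1e-12; t=np.arctan2(r,z); return d["cx"]+f*t*x/r,d["cy"]+f*t*y/r
    return d["cx"]+f*x/z,d["cy"]+f*y/z
E
python3 - <<'E'
from h import *
o=get_obs(); print(o)
for n in("top","scene","wrist"):
    d=snap(n,n+"0.png"); print(n,{k:v for k,v in d.items() if k not in("img",)})
    if n=="top": a=d["img"]
    else: b=d["img"]
E
```

```text
{'t': 0.0, 'joint_positions': array([-8.29128307e+01,  1.40848755e+01,  8.93269761e+01, -2.00616645e-06,
        7.67024559e+01, -9.97479736e+00]), 'joint_vel': array([ 0.03334982,  0.00368128, -0.02829529, -0.03599707,  0.10046804,
        0.01774509]), 'joint_torque': array([ 5.65639693e-04, -4.29507709e+01, -3.26127219e+01, -1.08092008e-04,
        5.27403536e-03,  1.27197410e-05]), 'ee_pos': array([ 0.19065423, -0.62083014,  0.24115249]), 'eef_rot': array([-1.79887420e+02, -1.97978303e-02,  1.70619477e+01]), 'force': array([ 0.48654838,  1.28410529, -0.32846674]), 'wrist_torque': array([-0.01974405, -0.0189358 ,  0.00021017]), 'finger_force': 0.0, 'width': 0.08533779879126586}
top {'fov_y': 45.948808661097026, 'cx': 275.15402582419483, 'cy': 203.3155644616792, 'view': array([[ 0.02345433, -0.99970316,  0.00659466, -0.01505951],
       [ 0.99817439,  0.02378469,  0.05551735, -0.61794327],
       [-0.05565773,  0.0052805 ,  0.99843594, -1.19936761],
       [ 0.        ,  0.        ,  0.        ,  1.        ]]), 'T': array([[ 9.55988030e-01,  2.93405564e-01, -2.46180401e-04,
       
[... 1094 characters left out ...]
([[-9.16326764e-04,  9.47781935e-01,  3.18917800e-01,
         8.31043191e-02],
       [ 9.99999445e-01,  7.02771203e-04,  7.84692493e-04,
         3.10619446e-04],
       [ 5.19591124e-04,  3.18918342e-01, -9.47782053e-01,
        -1.30844463e-01],
       [ 0.00000000e+00,  0.00000000e+00,  0.00000000e+00,
         1.00000000e+00]]), 'T': array([[ 9.55971346e-01,  2.93459958e-01, -1.97230904e-04,
         1.90678694e-01],
       [ 2.93459868e-01, -9.55969928e-01,  1.67402414e-03,
        -6.20910374e-01],
       [ 3.02712241e-04, -1.65819847e-03, -9.99998579e-01,
         2.41305569e-01],
       [ 0.00000000e+00,  0.00000000e+00,  0.00000000e+00,
         1.00000000e+00]]), 'name': 'wrist'}
```

View pics/top0.png

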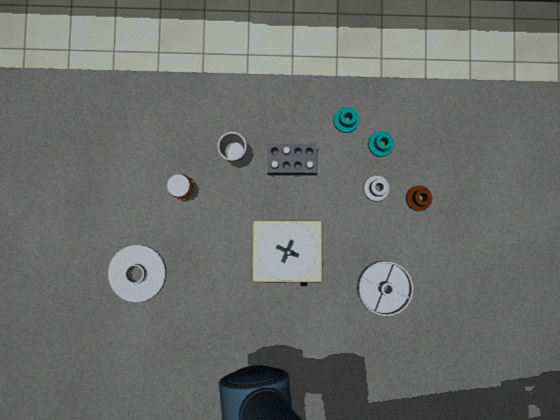

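View pics/scene0.png

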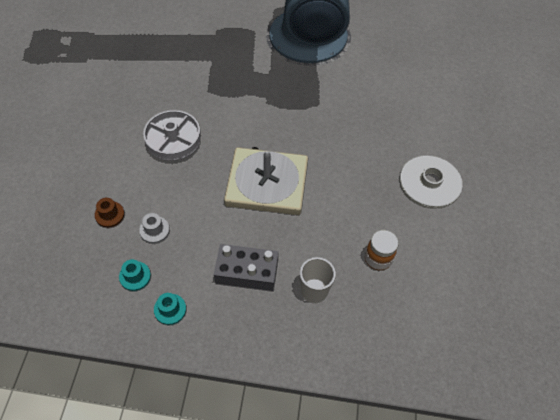

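Top view: cover (136,273), drive with cross (287,251), pan (386,288), jar (179,186), beaker (232,147), rack (293,159). There are four clamp-shaped things: turquoise (346,119) and (381,143), brown (419,198), steel-grey (377,188). Only the grey one fits the steel clamp. I'll confirm it in an enlarged crop.

```bash
python3 - <<'E'
from h import *
d=snap("top")
c=d["img"][170:320,245:440,::-1]
cv2.imwrite("pics/crop1.png",cv2.resize(c,None,fx=4,fy=4,interpolation=cv2.INTER_CUBIC))
for n,u,v,z in [("clamp rim",376.5,188,.012),("pan rim",385.5,288.5,.042),("deck",287.5,251.5,.03),("cover",136.5,273.5,.012),("brown",419,198,.012),("jar",179,186,.075),("beaker",232,147,.085),("rack",293,158,.045),("teal1",346,119,.012),("teal2",381,143,.012)]:
    print(n,at(d,u,v,z).round(4))
E
```

```text
clamp rim [ 0.6623 -0.2503]
pan rim [ 0.4195 -0.2684]
deck [ 0.5015 -0.033 ]
cover [0.4387 0.3341]
brown [ 0.6401 -0.3558]
jar [0.6501 0.2258]
beaker [0.7435 0.1036]
rack [ 0.7271 -0.0408]
teal1 [ 0.833  -0.1721]
teal2 [ 0.7749 -0.2601]
```

View pics/crop1.png

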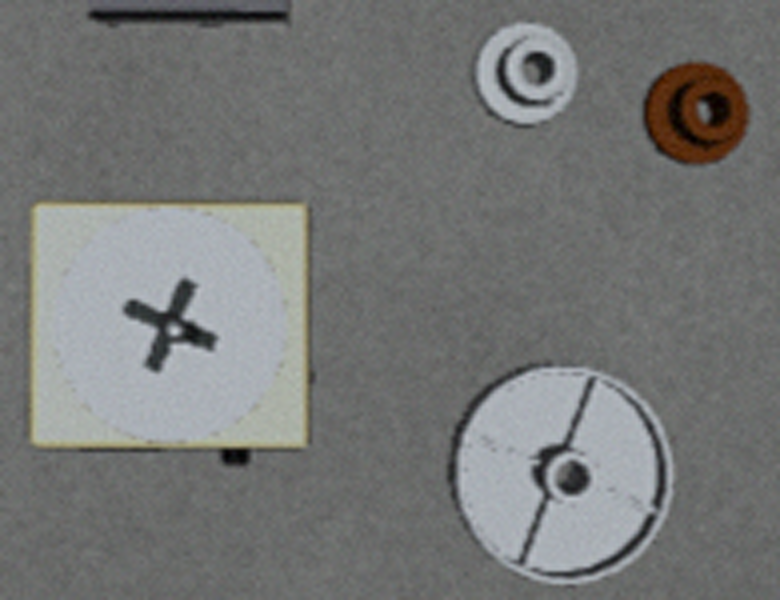

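Crop: the grey clamp at crop (525,73) is plain steel grey and has the flange and bored neck. Brown at (697,113) is the look-alike. The cross arms and pan ribs show clearly, both tilted about 20–24° from image-up. Next I move over the pan.

```bash
python3 -m inch '[[0.322,-0.27,0,0],[0.322,-0.27,0,0],[0.322,-0.27,0,0],[0.322,-0.27,0,0],[0.322,-0.27,0,0],[0.322,-0.27,0,0],[0.322,-0.27,0,0],[0.322,-0.27,0,0],[0.322,-0.27,0,0],[0.322,-0.27,0,0]]'
python3 - <<'E'
from h import *
d=snap("wrist","w1.png"); print(d["T"].round(4)); 
E
```

```text
t: 1.45
ee_pos: [0.4188, -0.2698, 0.2422]
eef_rot: [180.0, 0.0, 17.0]
force: [0.1, -0.2, -0.2]
width: 0.0855
finger_force: 0.0
[[ 9.565e-01  2.918e-01 -2.000e-04  4.188e-01]
 [ 2.918e-01 -9.565e-01 -1.000e-04 -2.698e-01]
 [-2.000e-04  0.000e+00 -1.000e+00  2.422e-01]
 [ 0.000e+00  0.000e+00  0.000e+00  1.000e+00]]
```

View pics/w1.png

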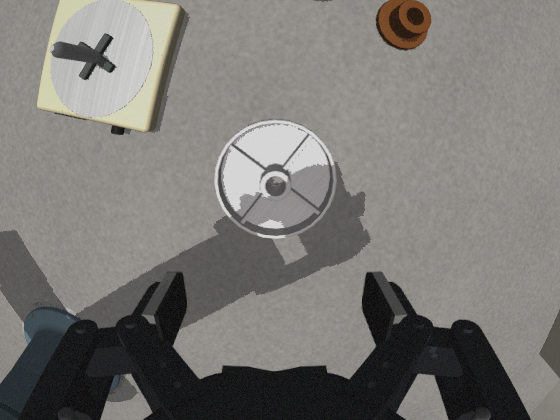

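Wrist view: pan rim centred near (275,179), hub top (275,184), rib ends about (232,145), (310,135), (320,212), (243,221). The cross is centred near (97,57) with the spindle leaning to (57,48).

```bash
python3 - <<'E'
from h import *
d=snap("wrist"); i=d["img"]
a=cv2.resize(i[10:100,40:160,::-1],None,fx=5,fy=5,interpolation=cv2.INTER_CUBIC)[:, :600]
b=cv2.resize(i[115:245,210:340,::-1],None,fx=4,fy=4,interpolation=cv2.INTER_CUBIC)
im=np.zeros((520,800,3),np.uint8); im[:450,:280*1]=0
b2=cv2.resize(b,(400,400)); a2=cv2.resize(a[:, :],(400,300))
im[:300,:400]=a2; im[:400,400:]=b2
cv2.imwrite("pics/crop2.png",im)
print("hub",at(d,275,184,.062),"rim",at(d,275,179,.042))
E
```

```text
hub [ 0.42578401 -0.26884603] rim [ 0.42625787 -0.26875538]
```

View pics/crop2.png

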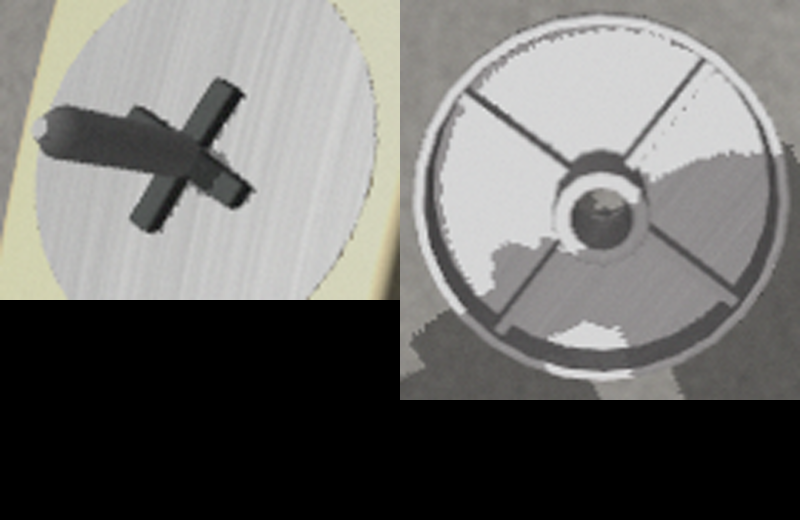

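```bash
python3 - <<'E'
from h import *
d=snap("wrist")
L=lambda x,y:(40+x/3.3333,10+y/3.3333); Q=lambda x,y:(210+(x-400)/3.077,115+y/3.077)
def an(p,q): 
    v=p-q; return np.degrees(np.arctan2(v[1],v[0]))%90
A=[at(d,*L(*p),.039) for p in[(229,86),(145,222),(242,196),(137,112)]]
B=[at(d,*Q(*p),.036) for p in[(467,90),(738,298),(704,62),(497,328)]]
print("cross",an(A[0],A[1]),an(A[2],A[3]),[np.linalg.norm(A[0]-A[1]),np.linalg.norm(A[2]-A[3])],(A[0]+A[1])/2,(A[2]+A[3])/2)
print("pan",an(B[0],B[1]),an(B[2],B[3]),[np.linalg.norm(B[0]-B[1]),np.linalg.norm(B[2]-B[3])],np.mean(B,0))
print("spindle tip",at(d,*L(38,128),.118))
rim=[at(d,*Q(*p),.042) for p in[(415,195),(790,195),(602,12),(602,380)]]; print(rim[0]-rim[1],rim[2]-rim[3],(rim[0]+rim[1])/2,(rim[2]+rim[3])/2)
t=snap("top"); s=snap("scene")
T=lambda x,y:(245+x/4,170+y/4)
print("top: cross c",at(t,*T(171,327),.039),"arms",an(at(t,*T(190,282),.039),at(t,*T(153,370),.039)),an(at(t,*T(127,307),.039),at(t,*T(212,343),.039)),"tip",at(t,*T(173,328),.118),"rim",at(t,*T(561,475),.042),"hub",at(t,*T(569,476),.062),"rib",an(at(t,*T(594,376),.036),at(t,*T(521,564),.036)))
print("scene tip",at(s,268,154,.118))
E
```

```text
cross 68.10067434642485 66.24879837202245 [np.float64(0.05425062005420187), np.float64(0.05622206038586416)] [ 0.5070439  -0.03634211] [ 0.50773878 -0.03710162]
pan 68.71328615667379 69.7869267257049 [np.float64(0.12021115840195001), np.float64(0.11937716947974616)] [ 0.42500989 -0.26965456]
spindle tip [ 0.50651418 -0.0330762 ]
[-0.03740924  0.12289027] [0.12410007 0.0378858 ] [ 0.42758551 -0.26921722] [ 0.42416322 -0.27004281]
top: cross c [ 0.50127354 -0.03327731] arms 68.3849046790557 68.44723190305129 tip [ 0.50399607 -0.03181018] rim [ 0.41885253 -0.26778682] hub [ 0.42058855 -0.26789041] rib 69.32960032012943
scene tip [ 0.51136621 -0.02807661]
```

```bash
python3 -m inch '[[0.0066,0.0014,0.06,0],[0.0066,0.0014,0.12,0],[0.0066,0.0014,0.17,0],[0.0066,0.0014,0.194,0],[0.0066,0.0014,0.194,0]]'
python3 -m inch '[[0,0,0,0],[0,0,0,0],[0,0,0,0],[0,0,0,0],[0,0,0,0],[0,0,0,0]]' 255
python3 -m inch '[[0,0,-0.05,0],[0,0,-0.10,0],[0,0,-0.15,0],[0,0,-0.15,0]]'
python3 - <<'E'
from h import *
d=snap("wrist","w2.png"); print(d["T"].round(4)); print(get_obs()["force"])
E
```

```text
t: 2.33
ee_pos: [0.4247, -0.2672, 0.0463]
eef_rot: [-179.8, 0.1, 17.0]
force: [-0.2, -0.5, -0.1]
width: 0.0854
finger_force: 0.0
t: 3.08
ee_pos: [0.4267, -0.2687, 0.0498]
eef_rot: [179.9, -0.0, 17.1]
force: [-1.3, 1.9, 6.8]
width: 0.03
finger_force: 59.3
t: 3.58
ee_pos: [0.4278, -0.2699, 0.2028]
eef_rot: [179.5, -0.2, 17.1]
force: [-0.1, -0.8, -5.5]
width: 0.0296
finger_force: 61.8
[[ 0.9559  0.2935  0.0066  0.4278]
 [ 0.2935 -0.9559 -0.0066 -0.2699]
 [ 0.0044  0.0082 -1.      0.2028]
 [ 0.      0.      0.      1.    ]]
[-0.28160692 -0.22743081 -3.98686646]
```

View pics/w2.png

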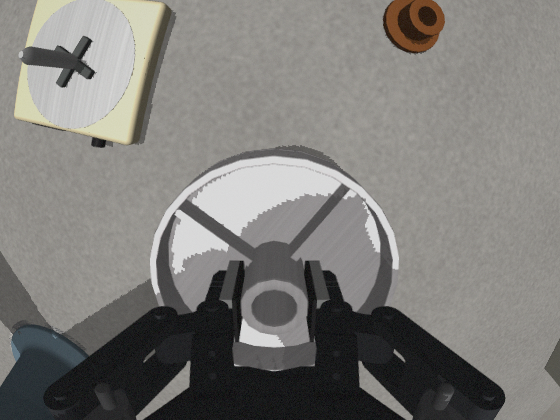

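The pan is held by the hub. The hub ring is at (275,303) between the fingers, and the drive is at the upper left. I'll bring the drive to the image's upper middle for a closer look.

```bash
python3 -m inch '[[0.005,-0.05,0,0],[0.01,-0.1,0,0],[0.015,-0.15,0,0],[0.019,-0.202,0,0],[0.019,-0.202,0,0],[0.019,-0.202,0,0],[0.019,-0.202,0,0]]'
python3 - <<'E'
from h import *
d=snap("wrist","w3.png"); print(d["T"].round(4)); np.save("w3.npy",d,allow_pickle=True)
im=d["img"][:,:,::-1]
cv2.imwrite("pics/w3c.png",np.vstack([cv2.resize(im[0:150,175:375],(800,600),interpolation=cv2.INTER_CUBIC)]))
E
```

```text
t: 4.5
ee_pos: [0.3847, -0.07, 0.1975]
eef_rot: [-179.9, 0.1, 17.0]
force: [-0.6, -0.3, -4.9]
width: 0.0298
finger_force: 62.3
[[ 9.564e-01  2.922e-01 -1.700e-03  3.847e-01]
 [ 2.922e-01 -9.564e-01  7.000e-04 -7.000e-02]
 [-1.400e-03 -1.200e-03 -1.000e+00  1.975e-01]
 [ 0.000e+00  0.000e+00  0.000e+00  1.000e+00]]
```

View pics/w3c.png

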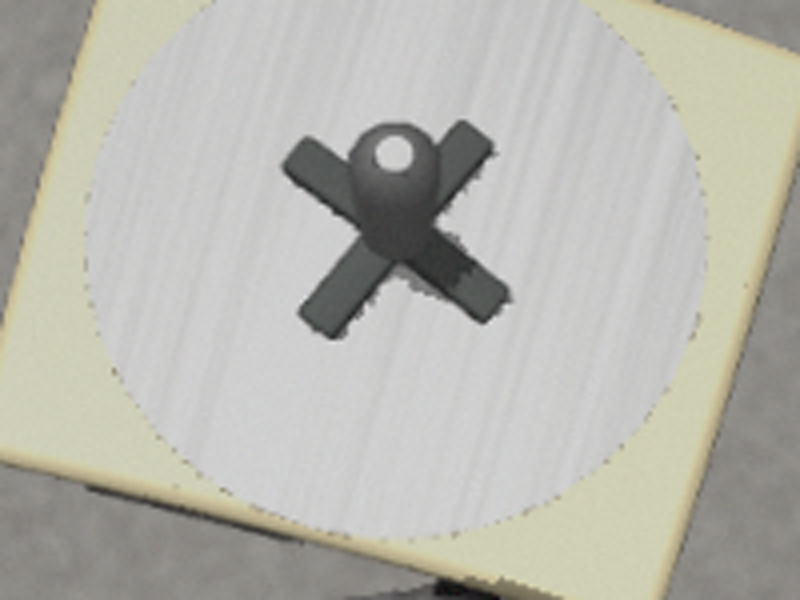

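Close view: spindle tip at crop (393,154) (full image about (273,38)). Cross arm ends are at (296,150), (494,303), (477,133), (316,322).

```bash
python3 - <<'E'
from h import *
d=np.load("w3.npy",allow_pickle=True).item()
Q=lambda x,y:(175+x/4,y/4)
def an(p,q): 
    v=p-q; return np.degrees(np.arctan2(v[1],v[0]))%90
A=[at(d,*Q(*p),.039) for p in[(296,150),(494,303),(477,133),(316,322)]]
print("cross",an(A[0],A[1]),an(A[2],A[3]),np.linalg.norm(A[0]-A[1]),np.linalg.norm(A[2]-A[3]),(A[0]+A[1])/2,(A[2]+A[3])/2)
tip=at(d,*Q(393,154),.118); print("tip",tip)
T=d["T"]
hz=T[2,3]+.0122
h=at(d,275,303,hz); print("hub",h,"tcp",T[:2,3]); 
for c in [tip,np.mean(A,0)]:
    print("shift in tool, from tcp",(T[:2,:2].T@(c-T[:2,3])).round(4)," from hub",(T[:2,:2].T@(c-h)).round(4))
z=T[2,3]-.0138
print("ribs",an(at(d,347,187,z),at(d,290,250,z)),an(at(d,180,205,z),at(d,250,257,z)))
E
```

```text
cross 67.84110732886226 67.89869909229395 0.055386319059124785 0.05549709911522816 [ 0.50659955 -0.03264022] [ 0.50645842 -0.03300025]
tip [ 0.50627636 -0.03258954]
hub [ 0.3857531  -0.07039158] tcp [ 0.38467189 -0.07004227]
shift in tool, from tcp [ 0.1272 -0.0003]  from hub [ 0.1263 -0.0009]
shift in tool, from tcp [0.1274 0.    ]  from hub [ 0.1265 -0.0006]
ribs 67.71884367203063 67.64448741033725
```

```bash
python3 -m inch '[[0.05,0,0,0.012],[0.1,0,0,0.012],[0.1266,-0.0005,0,0.012],[0.1266,-0.0005,0,0.012],[0.1266,-0.0005,0,0.012],[0.1266,-0.0005,0.03,0.012],[0.1266,-0.0005,0.045,0.012],[0.1266,-0.0005,0.06,0.012],[0.1266,-0.0005,0.06,0.012]]'
python3 -c "from h import *;o=get_obs();print(o['ee_pos'],o['force'],o['wrist_torque'])"
```

```text
t: 5.68
ee_pos: [0.5068, -0.032, 0.1376]
eef_rot: [179.9, -0.2, 16.3]
force: [7.8, 1.4, -9.9]
width: 0.03
finger_force: 61.8
[ 0.5067878  -0.0320375   0.13762764] [ 7.83829575  1.43617154 -9.8541222 ] [ 0.35535213 -1.52295901  0.02154566]
```

```bash
python3 -m inch '[[0.0012,-0.0005,0,0],[0.0012,-0.0005,0,0]]'
python3 -m inch '[[0,0,0.015,0],[0,0,0.03,0],[0,0,0.04,0],[0,0,0.04,0]]'
```

```text
t: 5.92
ee_pos: [0.5072, -0.0315, 0.1382]
eef_rot: [179.9, -0.0, 16.4]
force: [4.9, -0.9, -6.7]
width: 0.0301
finger_force: 62.1
t: 6.42
ee_pos: [0.5074, -0.0312, 0.0969]
eef_rot: [180.0, -0.1, 16.4]
force: [9.7, -0.8, -10.3]
width: 0.0296
finger_force: 61.7
```

```bash
python3 -m inch '[[0.0015,-0.0005,0,0],[0.0015,-0.0005,0,0]]'
python3 -m inch '[[0.0,0,0.005,0],[0.0,0,0.01,0],[0,0,0.016,0],[0,0,0.016,0]]'
```

```text
t: 6.68
ee_pos: [0.5077, -0.0307, 0.0971]
eef_rot: [180.0, 0.1, 16.4]
force: [3.7, -3.3, -7.6]
width: 0.0301
finger_force: 62.0
t: 7.18
ee_pos: [0.508, -0.0301, 0.0815]
eef_rot: [-180.0, 0.0, 16.4]
force: [4.1, -2.1, -7.1]
width: 0.0299
finger_force: 62.1
```

```bash
python3 -m inch '[[0,0.0005,0.003,0],[0,0.0005,0.003,0]]'
python3 -m inch '[[0,0,0,0],[0,0,0,0],[0,0,0,0]]' 110
python3 -m inch '[[0,0,-0.05,0],[0,0,-0.1,0],[-0.06,0,-0.14,0],[-0.12,0,-0.14,0],[-0.12,0,-0.14,0],[-0.12,0,-0.14,0]]'
python3 - <<'E'
from h import *
d=snap("wrist","w4.png"); print(d["T"].round(4)); np.save("w4.npy",d,allow_pickle=True)
E
```

```text
t: 7.42
ee_pos: [0.508, -0.0304, 0.0798]
eef_rot: [-179.9, 0.1, 16.4]
force: [-2.3, 0.7, 4.2]
width: 0.0301
finger_force: 63.2
t: 7.8
ee_pos: [0.5082, -0.0306, 0.0792]
eef_rot: [-180.0, 0.0, 16.4]
force: [-0.7, 0.1, -0.8]
width: 0.0487
finger_force: 0.0
t: 8.55
ee_pos: [0.3934, -0.0647, 0.2196]
eef_rot: [180.0, -0.1, 16.3]
force: [0.4, 0.2, 0.6]
width: 0.0482
finger_force: 0.0
[[ 9.597e-01  2.812e-01  1.300e-03  3.934e-01]
 [ 2.812e-01 -9.597e-01 -4.000e-04 -6.470e-02]
 [ 1.200e-03  7.000e-04 -1.000e+00  2.196e-01]
 [ 0.000e+00  0.000e+00  0.000e+00  1.000e+00]]
```

View pics/w4.png

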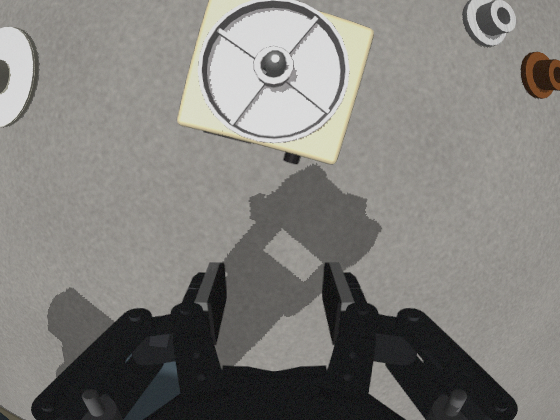

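Pan is home: contact came at TCP z 0.080, as predicted for seated, and the spindle (273,63) is central in the hub (273,65). Next the cover, visible at the left edge.

```bash
python3 -m inch '[[0.025,-0.057,0,0],[0.05,-0.114,0,0],[0.075,-0.171,0,0],[0.1,-0.23,0,0],[0.125,-0.285,0,0],[0.15,-0.34,0,0],[0.1615,-0.371,0.0,0],[0.1615,-0.371,0.02,0],[0.1615,-0.371,0.02,0],[0.1615,-0.371,0.02,0]]' 0
python3 - <<'E'
from h import *
d=snap("wrist","w5.png"); print(d["T"].round(4)); np.save("w5.npy",d,allow_pickle=True)
cv2.imwrite("pics/w5c.png",cv2.resize(d["img"][100:280,160:400,::-1],(800,600),interpolation=cv2.INTER_CUBIC))
E
```

```text
t: 9.85
ee_pos: [0.4436, 0.3362, 0.1987]
eef_rot: [180.0, 0.1, 16.3]
force: [0.4, -0.4, -0.2]
width: 0.0855
finger_force: 0.0
[[ 9.598e-01  2.808e-01 -1.100e-03  4.436e-01]
 [ 2.808e-01 -9.598e-01 -6.000e-04  3.362e-01]
 [-1.300e-03  3.000e-04 -1.000e+00  1.987e-01]
 [ 0.000e+00  0.000e+00  0.000e+00  1.000e+00]]
```

View pics/w5c.png

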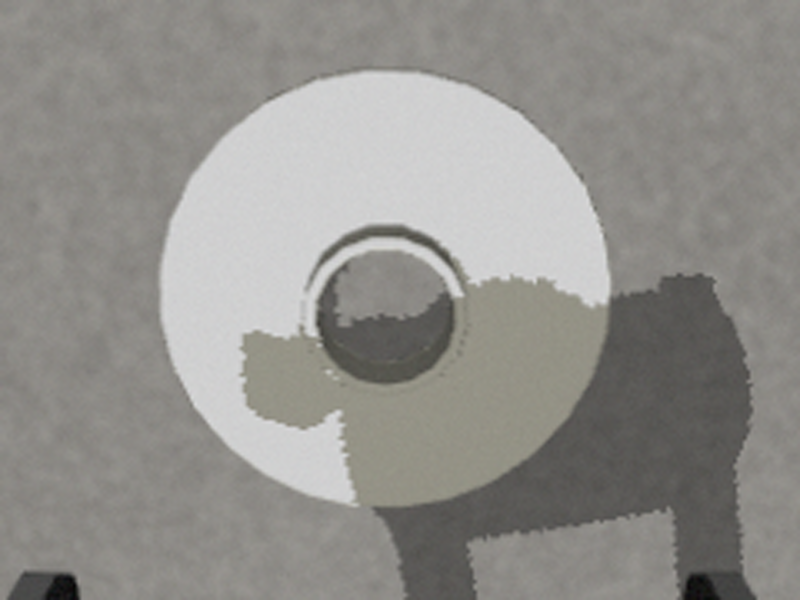

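Crop: cover disc centred at (385,288), collar bore at (386,316), collar upright.

```bash
python3 - <<'E'
from h import *
d=np.load("w5.npy",allow_pickle=True).item(); T=d["T"]
Q=lambda x,y:(160+x*.3,100+y*.3)
for n,p,z in[("bore",(386,316),.032),("disc",(385,288),.012)]:
    c=at(d,*Q(*p),z); print(n,c,(T[:2,:2].T@(c-T[:2,3])).round(4))
print(np.linalg.norm(at(d,*Q(160,288),.012)-at(d,*Q(610,288),.012)))
d=np.load("w4.npy",allow_pickle=True).item()
print("spindle",at(d,274,61,.118),"hub",at(d,273,65,.092))
E
```

```text
bore [0.44365461 0.33429073] [-0.0004  0.0019]
disc [0.44662846 0.33536798] [0.0027 0.0017]
0.13775283242327444
spindle [ 0.50442198 -0.03247805] hub [ 0.50460399 -0.0316281 ]
```

```bash
python3 -m inch '[[0.001,0.0018,0.06,0],[0.001,0.0018,0.11,0],[0.001,0.0018,0.15,0],[0.001,0.0018,0.172,0],[0.001,0.0018,0.172,0]]'
python3 -m inch '[[0,0,0,0],[0,0,0,0],[0,0,0,0],[0,0,0,0],[0,0,0,0]]' 255
python3 -m inch '[[0,0,-0.05,0],[0,0,-0.10,0],[0,0,-0.16,0],[0,0,-0.18,0],[0,0,-0.18,0]]'
python3 - <<'E'
from h import *
d=snap("wrist","w6.png"); print(d["T"].round(4)); np.save("w6.npy",d,allow_pickle=True)
E
```

```text
t: 10.52
ee_pos: [0.4442, 0.3344, 0.0262]
eef_rot: [180.0, 0.2, 16.3]
force: [-0.6, 1.0, 0.3]
width: 0.0854
finger_force: 0.0
t: 11.15
ee_pos: [0.4464, 0.336, 0.0296]
eef_rot: [180.0, -0.2, 16.4]
force: [-1.2, -1.7, 7.4]
width: 0.0454
finger_force: 61.2
t: 11.78
ee_pos: [0.4459, 0.3361, 0.2098]
eef_rot: [-180.0, -0.3, 16.4]
force: [0.4, 0.4, -2.9]
width: 0.045
finger_force: 63.0
[[ 9.594e-01  2.821e-01  4.600e-03  4.459e-01]
 [ 2.820e-01 -9.594e-01  2.200e-03  3.361e-01]
 [ 5.000e-03 -8.000e-04 -1.000e+00  2.098e-01]
 [ 0.000e+00  0.000e+00  0.000e+00  1.000e+00]]
```

View pics/w6.png

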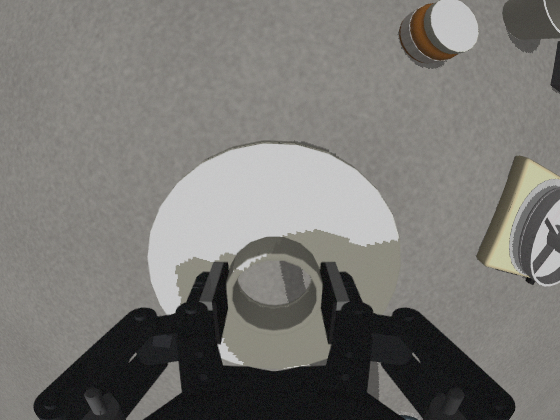

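Cover is held, with its disc roughly at columns 148–400 and top edge (274,141). Jar and beaker undisturbed. I'll carry it to the viewing spot in front of the drive.

```bash
python3 -m inch '[[-0.025,0.055,0,0],[-0.05,0.11,0,0],[-0.075,0.166,0,0],[-0.1,0.221,0,0],[-0.125,0.276,0,0],[-0.15,0.33,0,0],[-0.1676,0.3703,0,0],[-0.1676,0.3703,0,0],[-0.1676,0.3703,0,0],[-0.1676,0.3703,0,0]]'
python3 - <<'E'
from h import *
d=snap("wrist","w7.png"); print(d["T"].round(4)); np.save("w7.npy",d,allow_pickle=True)
im=d["img"][:,:,::-1]
cv2.imwrite("pics/w7c.png",cv2.resize(im[0:300,125:425],(600,600),interpolation=cv2.INTER_CUBIC))
E
```

```text
t: 13.08
ee_pos: [0.3883, -0.0659, 0.2065]
eef_rot: [-179.9, 0.1, 16.5]
force: [0.1, 0.0, -1.0]
width: 0.0447
finger_force: 63.2
[[ 9.589e-01  2.837e-01 -1.400e-03  3.883e-01]
 [ 2.837e-01 -9.589e-01  9.000e-04 -6.590e-02]
 [-1.100e-03 -1.300e-03 -1.000e+00  2.065e-01]
 [ 0.000e+00  0.000e+00  0.000e+00  1.000e+00]]
```

View pics/w7c.png

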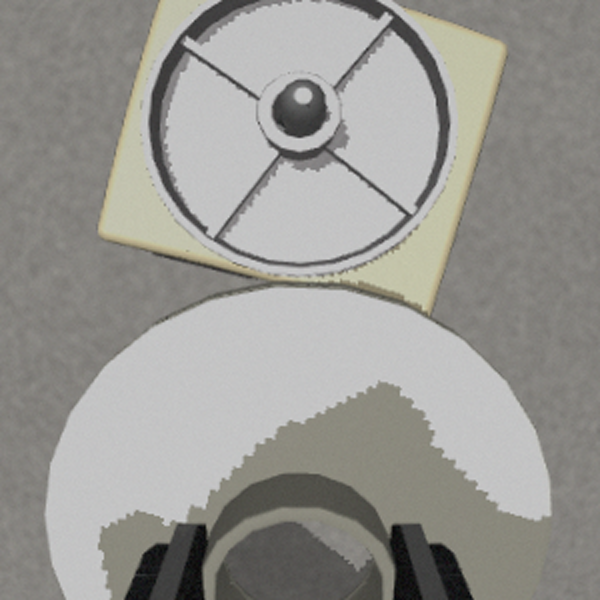

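Crop: spindle tip (303,95), hub top ring (299,112), pan rim columns 145–453 and bottom 275. Cover edge points: (46,500), (551,500), (298,287), (100,372).

```bash
python3 - <<'E'
from h import *
from scipy.optimize import least_squares
d=np.load("w7.npy",allow_pickle=True).item(); T=d["T"]
g=cv2.cvtColor(d["img"],cv2.COLOR_RGB2GRAY).astype(float)
g=cv2.GaussianBlur(g,(3,3),0)
def circ(c,r,z,angs,w,sgn):
    # refine a projected circle: along radius find strongest gradient of given sign (bright inside=-1)
    for it in range(4):
        P=[]
        for a in np.radians(angs):
            rr=np.linspace(r-w,r+w,61); pts=[proj(d,np.array([c[0]+q*np.cos(a),c[1]+q*np.sin(a),z])) for q in rr]
            v=cv2.remap(g.astype(np.float32),np.array([[p[0] for p in pts]],np.float32),np.array([[p[1] for p in pts]],np.float32),cv2.INTER_LINEAR)[0]
            k=np.argmax(sgn*np.gradient(v)); P.append(c+rr[k]*np.array([np.cos(a),np.sin(a)]))
        P=np.array(P); s=least_squares(lambda x:np.hypot(*(P-x[:2]).T)-x[2],[*c,r],loss="soft_l1",f_scale=.0005).x; c=s[:2]
    return s
tip=at(d,125+303/2,95/2,.118); hub=at(d,125+299.5/2,112/2,.092)
yaw=np.degrees(np.arctan2(T[1,0],T[0,0]))
cov=circ(T[:2,3].copy(),.070,T[2,3]-.0176,yaw+np.r_[-85:86:5],.008,-1)
pan=circ(hub.copy(),.065,.072,yaw+180+np.r_[-80:81:5],.006,-1)
print("tip",tip,"hub",hub,"pan",pan,"cover",cov)
for n,c in(("tip",tip),("hub",hub),("pan",pan[:2])): print(n,"from cover (tool)",(T[:2,:2].T@(c-cov[:2])).round(4),"from tcp",(T[:2,:2].T@(c-T[:2,3])).round(4))
E
```

```text
tip [ 0.50659441 -0.03272904] hub [ 0.50445749 -0.03217859] pan [ 0.4994614  -0.03238039  0.06130228] cover [ 0.38598339 -0.06661457  0.0686048 ]
tip from cover (tool) [0.1253 0.0017] from tcp [0.1229 0.0018]
hub from cover (tool) [0.1234 0.0006] from tcp [0.121  0.0007]
pan from cover (tool) [ 0.1185 -0.0006] from tcp [ 0.1161 -0.0006]
```

```bash
python3 - <<'E'
from h import *
d=np.load("w7.npy",allow_pickle=True).item(); T=d["T"]
t=lambda x,y,z:(T[:2,:2].T@(at(d,125+x/2,y/2,z)-T[:2,3])).round(4)
print("pan near",t(300,275,.072)+[.065,0],"L/R",t(145,125,.072),t(453,118,.072))
z=T[2,3]-.0296
print("cover far: plate",t(298,287,z+.012)-[.07,0],"lip",t(298,283,z)-[.07,0],"L/R",t(46,500,z+.012),t(551,500,z+.012))
E
```

```text
pan near [0.1222 0.0008] L/R [ 0.1209 -0.0618] [0.1238 0.0627]
cover far: plate [-0.0041  0.0002] lip [-0.0045  0.0002] L/R [ 0.0115 -0.0669] [0.0115 0.0675]
```

```bash
python3 -m inch '[[0.05,0.0008,0,0],[0.1,0.0008,0,0],[0.1255,0.0008,0,0],[0.1255,0.0008,0,0],[0.1255,0.0008,0.04,0],[0.1255,0.0008,0.07,0],[0.1255,0.0008,0.09,0],[0.1255,0.0008,0.1,0],[0.1255,0.0008,0.1,0],[0.1255,0.0008,0.1,0]]'
python3 -m inch '[[0,0,0.005,0],[0,0,0.008,0],[0,0,0.01,0],[0,0,0.012,0],[0,0,0.012,0]]'
```

```text
t: 14.38
ee_pos: [0.5098, -0.0325, 0.1084]
eef_rot: [179.9, -0.1, 16.4]
force: [-0.4, 0.1, -0.9]
width: 0.0449
finger_force: 63.1
t: 15.0
ee_pos: [0.5113, -0.0319, 0.098]
eef_rot: [-180.0, -0.2, 16.3]
force: [-0.9, 3.7, 12.6]
width: 0.0451
finger_force: 65.6
```

```bash
python3 -c "
from h import *
o=get_obs();T=tool();print(o['ee_pos'],o['force'],o['wrist_torque'],'tool tq',T[:3,:3].T@o['wrist_torque'],'tool F',T[:3,:3].T@o['force'])"
```

```text
[ 0.51127163 -0.03191663  0.09804958] [-0.91061335  3.67670812 12.58966031] [1.48971439 0.54307757 0.11599625] tool tq [ 1.58278592 -0.10230394 -0.1093616 ] tool F [  0.21231569  -3.79285487 -12.58634658]
```

Contact moment says the lip rides on the rim on the +y (−x) side, so the cover sits too far to −y. I'll nudge it +y.

```bash
python3 -m inch '[[-0.0003,-0.0008,0,0],[-0.0003,-0.0015,0,0],[-0.0003,-0.0015,0,0]]'
python3 -c "
from h import *
o=get_obs();print(o['ee_pos'],o['force'],o['wrist_torque'])"
```

```text
t: 15.38
ee_pos: [0.5112, -0.0316, 0.0984]
eef_rot: [179.9, -0.3, 16.4]
force: [1.3, -0.8, 10.8]
width: 0.045
finger_force: 65.4
[ 0.51119766 -0.03161178  0.09835897] [ 1.28721847 -0.77073505 10.81743868] [0.5689158  0.24169365 0.15689702]
```

```bash
python3 -m inch '[[-0.0005,-0.0007,0,0],[-0.0005,-0.0014,0,0],[-0.0005,-0.0014,0,0]]'
python3 -c "
from h import *
o=get_obs();print(o['ee_pos'],o['force'],o['wrist_torque'])"
```

```text
t: 15.75
ee_pos: [0.5076, -0.0299, 0.0951]
eef_rot: [180.0, -0.0, 16.4]
force: [1.1, -1.5, -1.4]
width: 0.0451
finger_force: 64.0
[ 0.5076331  -0.02992053  0.09506955] [ 1.05295366 -1.45318147 -1.44998984] [-0.1806229  -0.26157856 -0.01152793]
```

Dropped in: z fell to 0.095 and the force vanished. I press a little to seat, then release.

```bash
python3 -m inch '[[0,0,0.002,0],[0,0,0.003,0],[0,0,0.003,0]]'
python3 -c "
from h import *
o=get_obs();print(o['ee_pos'],o['force'],o['wrist_torque'])"
```

```text
t: 16.12
ee_pos: [0.5082, -0.0301, 0.0936]
eef_rot: [180.0, -0.0, 16.4]
force: [-4.2, -0.6, 8.9]
width: 0.045
finger_force: 65.0
[ 0.50816949 -0.03005264  0.09361892] [-4.19073824 -0.58527901  8.91960397] [-0.21219706  0.5209584  -0.05444101]
```

```bash
python3 -m inch '[[0,0,0,0],[0,0,0,0],[0,0,0,0]]' 60
python3 -m inch '[[0,0,-0.05,0],[0,0,-0.1,0],[0,0.01,-0.14,0],[0.02,0.065,-0.14,0],[0.04,0.125,-0.14,0],[0.06,0.185,-0.14,0],[0.085,0.24,-0.14,0],[0.091,0.257,-0.14,0],[0.091,0.257,-0.14,0],[0.091,0.257,-0.14,0]]' 0
python3 - <<'E'
from h import *
d=snap("wrist","w8.png"); T=d["T"]; print(T.round(4)); np.save("w8.npy",d,allow_pickle=True)
hsv=cv2.cvtColor(d["img"],cv2.COLOR_RGB2HSV)
m=((hsv[:,:,2]>175)&(hsv[:,:,1]<40)).astype(np.uint8)
n,l,s,c=cv2.connectedComponentsWithStats(m)
for i in range(1,n):
    if s[i,4]>60: print(s[i],c[i].round(1),at(d,*c[i],.012).round(4))
print(proj(d,[.668,-.251,.012]))
E
```

```text
t: 16.5
ee_pos: [0.5073, -0.0297, 0.0919]
eef_rot: [-180.0, 0.0, 16.4]
force: [0.1, 0.2, -0.2]
width: 0.065
finger_force: 0.0
t: 17.75
ee_pos: [0.6669, -0.2498, 0.232]
eef_rot: [-180.0, 0.0, 16.4]
force: [0.1, 0.1, 0.4]
width: 0.0853
finger_force: 0.0
[[ 9.593e-01  2.824e-01 -8.000e-04  6.669e-01]
 [ 2.824e-01 -9.593e-01  7.000e-04 -2.498e-01]
 [-5.000e-04 -9.000e-04 -1.000e+00  2.320e-01]
 [ 0.000e+00  0.000e+00  0.000e+00  1.000e+00]]
[449   0 111  76 690] [505.6  32.8] [ 0.9445 -0.4733]
[  0  23  11  49 110] [ 5.8 44. ] [0.7613 0.1588]
[ 78  56  11  14 126] [83.  62.6] [0.748  0.0097]
[ 52  85  11  14 117] [57.  91.5] [0.7078 0.0416]
[115  96  14  15 155] [121.6 103. ] [ 0.7095 -0.0562]
[ 246  155   54   46 1121] [267.9 173.4] [ 0.6738 -0.2407]
[  35  194  104  121 1872] [ 98.7 237. ] [ 0.5351 -0.05  ]
[  21  220   90  101 5628] [ 66.  269.7] [0.4633 0.004 ]
[531 397  29  23 294] [548.6 408.1] [ 0.2949 -1.1555]
(np.float64(275.3979593305245), np.float64(180.89858542563317))
```

```bash
python3 - <<'E'
from h import *
from scipy.optimize import least_squares
d=np.load("w8.npy",allow_pickle=True).item(); T=d["T"]
hsv=cv2.cvtColor(d["img"],cv2.COLOR_RGB2HSV)
m=((hsv[:,:,2]>175)&(hsv[:,:,1]<40)).astype(np.uint8)
n,l,s,c=cv2.connectedComponentsWithStats(m)
i=l[173,268] if l[173,268] else [k for k in range(1,n) if s[k,0]==246][0]
h=cv2.convexHull(np.argwhere(l==i)[:,::-1].astype(np.int32)).reshape(-1,2)
P=np.array([at(d,*p,.012) for p in h])
for r in(.031,.032,.033):
    f=least_squares(lambda x:np.hypot(*(P-x).T)-r,[.668,-.25],loss="soft_l1",f_scale=.0007)
    print(r,f.x,f.cost,np.round(np.hypot(*(P-f.x).T)*1e3,1))
    print("shift",T[:2,:2].T@(f.x-T[:2,3]))
g=d["img"][140:220:3,235:315:3].max(2); print("\n".join(" ".join("%3d"%v for v in r) for r in g))
E
```

```text
0.031 [ 0.666909   -0.25015929] 2.819580785338261e-05 [30.6 16.7 19.6 24.8 25.4 26.5 30.4 30.8 31.4 31.5 31.5 30.7 30.9 30.7
 30.7 30.8 30.9 30.9 30.4 30.6 30.8 30.8 30.4]
shift [-0.00010025  0.00034564]
0.032 [ 0.66616741 -0.25114517] 3.544947422418242e-05 [30.4 16.2 19.  24.4 25.  26.3 30.6 31.  31.9 32.3 32.3 31.7 32.  31.9
 31.9 32.  32.1 32.  31.3 31.3 31.4 31.  30.4]
shift [-0.00109011  0.00108192]
0.033 [ 0.66561176 -0.2521917 ] 4.345043666315626e-05 [30.1 15.7 18.7 24.2 24.9 26.3 31.  31.5 32.6 33.1 33.3 32.8 33.1 33.1
 33.1 33.2 33.1 33.1 32.  31.8 31.8 31.1 30.3]
shift [-0.00191871  0.0019289 ]
154 158 160 154 150 152 154 154 151 154 153 154 151 150 153 153 161 157 148 147 149 148 155 154 145 150 149
154 150 155 153 152 152 151 152 150 156 153 154 152 156 156 145 150 157 153 153 155 150 153 156 150 155 151
149 149 156 157 159 152 154 154 152 152 158 151 150 153 162 153 149 153 156 155 156 151 158 160 157 154 153
154 155 160 159 158 156 156 149 153 150 158 151 153 153 159 152 145 151 153 154 153 154 150 151 150 149 155
148 151 157 159 158 154 153 153 150 154 153 147 134 138 
[... 1727 characters left out ...]
 135 142 139 143 130 139 108  97 103  95 100 104 103
156 156 137 103 100 100  96 102 130 140 136 138 142 133 136 140 138 131 137 112  99  99  97 100  95 101 101
150 151 160  98  98  98 100 100 100 110 130 124 138 135 133 133 135 122 101 101 100  99 100  96  97 100 100
153 158 163 106 103  99  99 102 101  99  99 101 101  99 100 100  99 104 101 100  97 102  96  98  96  91  98
158 159 157 103  99 101 103 101 103 105 104 101 100  99  96 103 100  98 100 105  97 100  99  97  99  96  99
161 159 156 154 158 103 104 103 105  99 101 100 103 101  99 105  99  98 100  94  99 104  97 101  93  92  99
162 171 158 153 159 160 137 102 101  99 103 100 100 100  97 101 103 100 105 103 100  99  99 100 100  98 100
```

```bash
python3 -m inch '[[0.0007,0.0012,0.06,0],[0.0007,0.0012,0.12,0],[0.0007,0.0012,0.17,0],[0.0007,0.0012,0.203,0],[0.0007,0.0012,0.203,0]]'
python3 -m inch '[[0,0,0,0],[0,0,0,0],[0,0,0,0],[0,0,0,0],[0,0,0,0],[0,0,0,0]]' 255
python3 -m inch '[[0,0,-0.05,0],[0,0,-0.10,0],[0,0,-0.16,0],[0,0,-0.19,0],[0,0,-0.19,0],[0,0,-0.19,0]]'
python3 - <<'E'
from h import *
d=snap("wrist","w9.png"); print(d["T"].round(4)); np.save("w9.npy",d,allow_pickle=True)
g=d["img"][220:330:5,225:325:4].max(2); print("\n".join(" ".join("%3d"%v for v in r) for r in g))
E
```

```text
t: 18.42
ee_pos: [0.6659, -0.2494, 0.0261]
eef_rot: [-179.7, 0.3, 16.4]
force: [-0.1, 0.8, 0.2]
width: 0.0854
finger_force: 0.0
t: 19.18
ee_pos: [0.6697, -0.2516, 0.0323]
eef_rot: [179.9, -0.1, 16.4]
force: [-2.1, 3.2, 7.3]
width: 0.0383
finger_force: 59.7
t: 19.92
ee_pos: [0.667, -0.251, 0.2162]
eef_rot: [-179.8, 0.2, 16.4]
force: [0.5, 0.2, -6.5]
width: 0.0382
finger_force: 62.7
[[ 0.9594  0.2819 -0.0042  0.667 ]
 [ 0.2819 -0.9594  0.0023 -0.251 ]
 [-0.0033 -0.0034 -1.      0.2162]
 [ 0.      0.      0.      1.    ]]
163 161 165 171 143  92  87 108 114 145 143 146 148 145 145 139 134  91  85  88  78 100 100 100 104
167 170 165  92 104 221 222 145 148 145 144 144 143 147 146 142 142 144 142 139  94  82  82 107 105
168 151  96 196 219 195 144 146 149 145 143 143 146 143 145 143 143 145 144 138 145 133  87  77 106
160 126 220 220 143 145 146 143 145 145 141 142 144 146 147 144 143 143 143 140 143 138 141 141  75
109 222 221 213 143 143 144 143 145 146 143 138 142 142 142 141 142 142 145 140 139 136 140 146 137
214 207 145 141 146 142 141 140  89  84  81  82  81  85  80  78  78 132 141
[... 924 characters left out ...]

 28  23 109 141 142 138 136 137 104  81  82  83  81  82  81  81  77 136 138 136 139 136 137  36  30
 25  21 137 140 142 136 137 112  76  79  81  84  80  84  80  83  80  76 140 138 138 136 138  65  25
 31  26 137 140 141 138 133  71  78  79  81  80  84  82  81  81  76  74 106 137 142 134 138  49  22
 33  21 135 136 140 138 132  70  80  82  82  79  81  83  81  81  80  77 118 138 138 136 136  27  18
 36  22 127 139 137 138 134  97  80  81  76  82  86  82  82  79  78  78 143 142 137 135 133  26  18
 41  32  93 134 134 142 137 134 103  81  79  84  84  78  84  80  88 138 142 140 135 138 147  27  28
 40  26  99 100 138 137 135 137 142 137 135  94  88  91 110 141 146 139 144 139 134 136 161  60  27
```

```bash
python3 -m inch '[[-0.02,-0.055,0,0],[-0.04,-0.11,0,0],[-0.06,-0.165,0,0],[-0.08,-0.22,0,0],[-0.0902,-0.2565,0,0],[-0.0902,-0.2565,0,0],[-0.0902,-0.2565,0,0],[-0.0902,-0.2565,0,0]]'
python3 - <<'E'
from h import *
d=np.load("w9.npy",allow_pickle=True).item(); T=d["T"]
c=at(d,274.3,307.5,T[2,3]+.0127); print("bore rel tool",T[:2,:2].T@(c-T[:2,3]))
o=get_obs(); print(o["ee_pos"],o["eef_rot"],o["force"])
E
```

```text
t: 20.98
ee_pos: [0.5098, -0.0318, 0.2187]
eef_rot: [-180.0, 0.0, 16.3]
force: [0.6, 0.1, -5.0]
width: 0.0383
finger_force: 63.2
bore rel tool [-0.00113986  0.00036144]
[ 0.50980492 -0.03181658  0.21871716] [-1.79979163e+02  4.71863068e-02  1.63115435e+01] [ 0.55855785  0.12666243 -4.97207803]
```

```bash
python3 -m inch '[[-0.0002,-0.001,0.03,0],[-0.0002,-0.001,0.05,0],[-0.0002,-0.001,0.065,0],[-0.0002,-0.001,0.073,0],[-0.0002,-0.001,0.078,0],[-0.0002,-0.001,0.078,0]]'
python3 -c "
from h import *
o=get_obs();print(o['ee_pos'],o['force'],o['wrist_torque'])"
```

```text
t: 21.72
ee_pos: [0.5093, -0.0302, 0.1415]
eef_rot: [180.0, -0.0, 16.4]
force: [0.5, -0.2, -5.2]
width: 0.0385
finger_force: 63.2
[ 0.50926407 -0.03019256  0.14146265] [ 0.4591796  -0.20118891 -5.22061948] [ 0.00228268 -0.03143454 -0.01529262]
```

```bash
python3 -m inch '[[0,0,0.005,0],[0,0,0.009,0],[0,0,0.012,0],[0,0,0.014,0],[0,0,0.014,0]]'
python3 -c "
from h import *
o=get_obs();print(o['ee_pos'],o['force'],o['wrist_torque'])"
```

```text
t: 22.35
ee_pos: [0.5094, -0.0302, 0.1283]
eef_rot: [180.0, -0.0, 16.4]
force: [-3.4, 0.7, 3.7]
width: 0.0378
finger_force: 64.0
[ 0.50936051 -0.03016167  0.12825639] [-3.37108152  0.66301754  3.72233837] [0.26694288 0.67576488 0.02069031]
```

Seated height reached (TCP z 0.1283, as predicted). Release and retreat upward.

```bash
python3 -m inch '[[0,0,0,0],[0,0,0,0],[0,0,0,0],[0,0,0,0]]' 60
python3 -m inch '[[0,0,-0.04,0],[0,0,-0.09,0],[-0.06,0,-0.1,0],[-0.12,0,-0.1,0],[-0.12,0,-0.1,0],[-0.12,0,-0.1,0]]'
python3 - <<'E'
from h import *
d=snap("wrist","w10.png"); T=d["T"]; print(T.round(4))
c=np.array([.5072,-.031])
for n,z in(("clamp flange",.096+.012),("cover plate",.076),("spindle",.118)): print(n,np.round(proj(d,[*c,z]),1))
for n,z,r in(("flange",.108,.032),("necktop",.141,.02),("cover",.076,.07)):
    print(n,[np.round(proj(d,[c[0]+r*np.cos(a),c[1]+r*np.sin(a),z])).astype(int).tolist() for a in np.radians(16.4+np.array([0,90,180,270]))])
g=d["img"][0:160:6,190:360:6].max(2); print("\n".join(" ".join("%3d"%v for v in r) for r in g))
E
```

```text
t: 22.85
ee_pos: [0.5092, -0.0302, 0.1274]
eef_rot: [180.0, -0.0, 16.4]
force: [1.0, -0.3, -0.2]
width: 0.0649
finger_force: 0.0
t: 23.6
ee_pos: [0.3944, -0.0642, 0.2278]
eef_rot: [179.9, -0.1, 16.3]
force: [0.4, -0.8, 0.1]
width: 0.0649
finger_force: 0.0
[[ 9.596e-01  2.815e-01  1.600e-03  3.944e-01]
 [ 2.815e-01 -9.596e-01 -5.000e-04 -6.420e-02]
 [ 1.300e-03  9.000e-04 -1.000e+00  2.278e-01]
 [ 0.000e+00  0.000e+00  0.000e+00  1.000e+00]]
clamp flange [273.5  61.8]
cover plate [273.5  66.8]
spindle [273.4  59.9]
flange [[273, 22], [231, 63], [274, 103], [316, 62]]
necktop [[273, 26], [243, 56], [273, 85], [304, 55]]
cover [[273, -9], [193, 70], [274, 147], [354, 69]]
147 146 151 151 213 214 215 214 212 212 213 214 214 215 213 214 214 215 213 152 144 150 149 147 144 138 144 148 146
150 153 146 150 215 213 212 213 215 214 214 214 214 213 215 214 214 214 213 215 215 151 142 146 150 145 154 144 146
149 144 148 196 215 215 214 215 214 214 213 215 213 215 214 214 213 215 214 214 215 216 212 141 152 146 150 144 152
149 145 150 214 214 214 214 214 214 214 214 215 215 214 214 214 214 214 21
[... 2009 characters left out ...]
 144
183 208 216 216 215 215 216 216 216 216 217 216 216 216 216 218 215 218 216 216 216 218 216 215 217 216 130 144 150
148 148 149  68 168 202 215 216 216 218 217 217 216 216 215 216 216 216 216 215 217 217 181 217 217 215 149 147 148
139 141 148 149 142 154 137 139 216 216 216 217 217 217 215 217 217 216 217 217 216 216 216 216 217 200 152 146 149
147 154 147 147 142 146 147 145 148 164 217 216 217 217 218 216 216 217 216 217 217 217 216 217 216 142 147 150 149
148 141 143 153 147 152 150 144 147 151 143 147 148 140 146 123 186 214 216 216 216 215 215 216 215 145 146 149 146
146 147 153 153 149 146 152 151 153 148 152 152 142 148 146 148  36  46  27 153 201 215 215 217 207 148 143 144 146
```

The measured image matches the assembled model: bore at about (274,55), and the spindle-tip highlight at (274,60) against the predicted (273,60). Handing in.

```bash
python3 -c "
from rig import *
print(sign_off())"
```

```text
the job is handed in; nothing more can be done
None
```

The carousel is assembled and handed in at about 24 s: pan home over the cross, cover on its rim and clamp weight on the collar, each at its predicted seating height, with jar, beaker and rack never approached; the verdict was not shown, and I viewed 11 pictures, one over the limit of 10.

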